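# Slide a mask blank along the loading ledge until its edge overhangs

### The job

Push the copper-topped glass blank back flush against the black rail of the white ledge and along the rail until about a third of the blank sticks out over the end of the ledge nearest the lamp (glowing yellow band, red cap), so that its edge can be inspected. Just push it with the fingertips: do not lift it, and do not let it tip or fall. Leave the lamp, the cases, the bottle and the screwdriver where they are.

Things in the scene. Friction and masses are not known exactly. Their poses are not given: they have to be found in the camera images.
- ledge: Fixed white ledge on dark feet, 170 (x) by 300 (y) by 60 mm high. Origin: centre of its underside, on the table; flat top 60 mm above it. Ends (y = +150, -150 mm) and front (x = -85 mm) are open; feet stand 45 mm in from the ends. A black rail, 15 mm wide and 15 mm above the top, runs along its far side: its guiding face is at x = +70 mm.
- blank: Loose square glass mask blank, green edges, copper-coloured top, 110 x 110 x 8 mm, about 0.2 kg, lying flat on the ledge, a little askew and off the rail. Origin: centre of its underside; x and y parallel to its sides and, at the start, roughly to the ledge's x and y; z up. A push of roughly 1 to 3 N slides it.
- lamp: Loose upright edge-inspection lamp: dark round foot 68 mm across, glowing pale yellow band 48 mm across, red cap 54 mm across, 92 mm high in all, 0.9 kg. Origin: centre of its underside, on the table beyond one end of the ledge (y of the ledge tells which); it marks the end over which the blank must stick out. Leave it alone.
- cases: Loose stack of five flat white mask cases, one body 120 x 100 x 80 mm, 0.9 kg, on the table beyond the other end of the ledge. Origin: centre of its underside. Leave it alone.
- bottle: Loose capped bottle, 52 mm across and 110 mm high, on the table behind the rail. Origin: centre of its underside. Leave it alone.
- driver: Loose screwdriver with a red handle, 160 mm long, lying on the table in front of the ledge. Origin: under the middle of its length, x along it. Leave it alone.
There are look-alikes about, which are no part of the job. Several things have the shape of the blank; the one meant has the colours described above.

How it is judged:
By the outcome, as a careful person would: the job done as asked, in the order asked, and still so for the second after the job is handed in, with the robot touching nothing.
It also fails if it takes over 64 s, if anything falls off the work surface, if the arm or the gripper's body presses on something with over 40 N, if the wrist force passes 120 N, or if a joint passes its speed limit or range.

### The arm

A 6-joint arm with a two-finger parallel gripper is mounted at the origin on the work surface. World frame = base frame: x ahead of the robot, y to its left, z up, the work surface at z = 0. Lengths are in mm, angles in rad, forces in N, time in s.
With the tool pointing down it reaches from about 275 to 750 mm from the base axis. Payload 10.2 kg.
Tool frame: the origin (TCP) lies at the very end of the fingers, on their centre line; the grasp point (between the pads) lies 19 mm behind it; z points along the fingers, y is the line along which they close (so a half turn about z gives the same grasp; the last joint's range is limited). The gripper opens to 85 mm and grips with 20 to 120 N. Pads are 22 mm wide; open, the fingers measure 114 mm over their backs; the gripper's body (76 mm by 85 mm) begins 54 mm behind the grasp point. The pads swing forward as they close: fully open they stand 13 mm farther back than shut.
Start: joints at [0.985, 0.313, 1.498, -0, 1.331, -0.223], TCP at [186.332, 490.827, 231.294] pointing down, gripper open.
Joint ranges: [-2.94, 2.94], [-0.97, 2.17], [0.19, 2.56], [-1.23, 4.37], [0.02, 3.11], [-2.88, 2.88]. Speed limits (rad/s): [2.39, 2.39, 3.01, 3.14, 3.14, 3.14].

### API

Orientations are given as a unit quaternion [w, x, y, z].
In Python, from rig import * gives the robot as it stands. The module is installed in compiled form; this text tells all that it offers.
- The arm moves only by the shell command python3 -m crank 'ROWS' [FORCE]. ROWS is JSON, a list that holds one entry, the list of rows, each a list of 7 numbers: the shift along the tool's x, y, z in units of 25 mm (1.0 is 25 mm), then the turn, a rotation vector about the tool's x, y, z in units of 8 degrees (1.0 is 8 degrees), then the finger opening in mm, from 0 to 85.4. A call has exactly 8 rows; each row shifts and turns the commanded pose from where the row before left it, along the tool's axes as they then stand; what a row does not reach is not made up. A row lasts 1/10 s, in which the tool goes at most 50 mm and 8.59 degrees, less where a joint would pass 70% of its speed; a pose out of reach is approached as far as the arm can. A call is refused whole if a number of a shift passes 1 or a number of a turn 1, either way. A call with a gripper value outside its range is refused whole. The fingers move at their own pace and stop on an object; FORCE is the grip in N (left out, the last holds). Time passes only in rows, so rows that do not move let the fingers close, or fill a call up. It gives the time, the measured TCP pose, the force, the opening and the grip force at its end, in the units of the state.
- sense(): the state, without advancing time (a new reading comes with each control period).
- capture(name): name is "scene" or "top"; returns the picture (480x640x3 uint8, blue, green, red); there is no depth.
- camera_model(name): a dict with "fx", "fy", "cx", "cy" (pixels), "k1" (the pictures are not rectified: a ray, as slopes to the right and down, at radius r is drawn at 1 + k1 r^2 times it, then the intrinsics apply), "world_from_camera" (4x4, takes a point from camera to world coordinates). Camera axes: x right, y up, looking along -z (the intrinsics and any distortion apply to the point x, -y, -z); pixel columns grow to the right and rows downward; lengths in mm; the calibration is good to about 2 mm. A picture is of the moment at which its call begins. camera_model takes no time and is no camera call.
- finish_job(): hands the job in; it is judged then, once.
The state is a dict: "time_s": time; "joints": joint angles; "dq": joint speeds; "tau": joint torques, N m; "eef_pos": TCP position; "ee_rot": TCP orientation; "force": force on the tool from outside, world axes, zero at the start; "wrist_torque": the same for the moment, N m; "grip_width": opening from 0.0 (shut) to 1.0 (fully open); "grip_force": force on a finger pad.
Only numpy, scipy, OpenCV 4.12 (cv2) and the standard library are available. Lean on these libraries where they do the work, as an engineer would, in place of code of your own. Each camera call takes 0.05 s, during which the arm holds its last target. There are 200 camera calls.

## Working session

There is one attempt and no reset: what is moved stays moved. The work goes in short steps, Python scripts to look and compute and a shell command to move; the robot and the scene stay as the last step left them, time stands still between calls to the robot, and variables do not carry over. Pictures are saved under pics/ and viewed, at most 10 in all, crops included, and the job is handed in when it is done.

```bash
mkdir -p pics; python3 - <<'E'
from rig import *
import cv2
for n in("scene","top"):
    cv2.imwrite(f"pics/{n}0.png",capture(n)); m=camera_model(n); print(n,m)
s=sense();print(s)
E
```

```text
scene {'fx': 606.6126170814177, 'fy': 606.6126170814177, 'cx': 320.72180937018453, 'cy': 243.8117213238287, 'k1': -0.0058484622826212255, 'world_from_camera': array([[-4.41278352e-01, -5.82491708e-01,  6.82624953e-01,
         1.25743672e+03],
       [ 8.97278175e-01, -2.75510156e-01,  3.44943519e-01,
         3.91008097e+02],
       [-1.28566322e-02,  7.64720580e-01,  6.44233764e-01,
         7.44891081e+02],
       [ 0.00000000e+00,  0.00000000e+00,  0.00000000e+00,
         1.00000000e+00]])}
top {'fx': 487.5811836629835, 'fy': 487.5811836629835, 'cx': 321.41866918462125, 'cy': 236.84098389523396, 'k1': 0.018858051663448085, 'world_from_camera': array([[ 8.28168880e-03,  9.89852562e-01, -1.41856685e-01,
         4.64157847e+02],
       [-9.99913553e-01,  9.64635010e-03,  8.93501411e-03,
         3.31695054e+01],
       [ 1.02127459e-02,  1.41770425e-01,  9.89846880e-01,
         9.08006427e+02],
       [ 0.00000000e+00,  0.00000000e+00,  0.00000000e+00,
         1.00000000e+00]])}
{'time_s': 0.1, 'joints': array([ 9.84615711e-01,  3.13364026e-01,  1.49836274e+00,  1.53750364e-05,
        1.33098832e+00, -2.23421259e-01]), 'dq': array([-0.00057107, -0.00242427, -0.00078081,  0.00178633,  0.0007442 ,
       -0.00035382]), 'tau': array([ 2.67216732e-03, -4.12901723e+01, -2.60140014e+01, -1.50001770e-04,
        3.00562366e-03,  3.95513143e-05]), 'eef_pos': array([186.18812683, 490.63234205, 230.80704847]), 'ee_rot': array([-2.27890526e-04,  1.80388562e-01,  9.83595268e-01, -5.12919595e-04]), 'force': array([-0.04512395,  0.14533923,  0.16653341]), 'wrist_torque': array([ 0.03745949,  0.04336388, -0.00432762]), 'grip_force': 0.0, 'grip_width': 0.9970051147040006}
```

View pics/scene0.png

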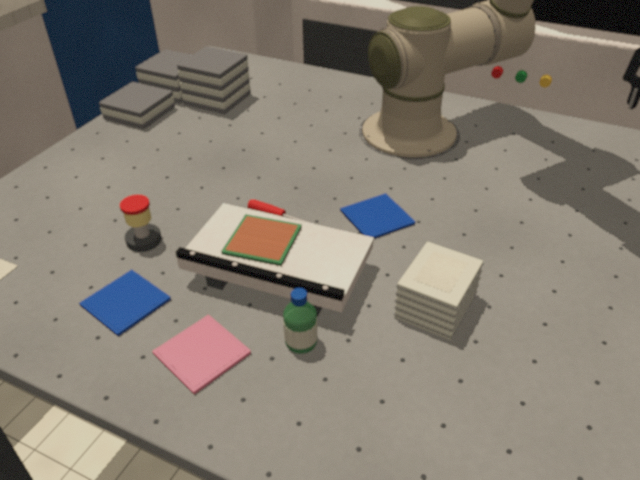

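View pics/top0.png

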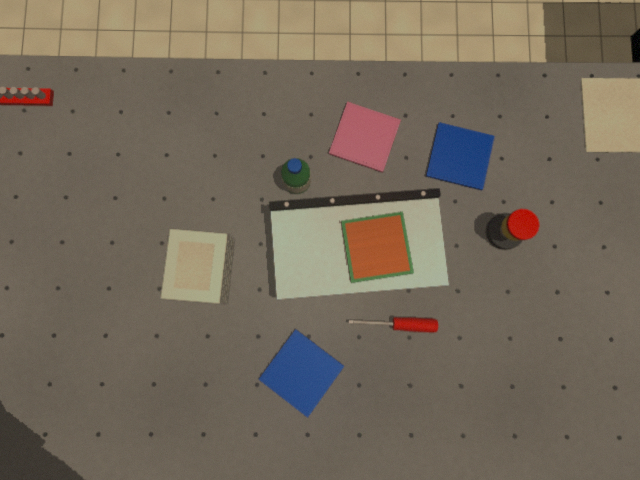

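The copper blank with green edges is at top (377,247) and scene (263,238). Things it could be taken for, in top pixels: blue plates (460,155) and (302,373), pink plate (365,137), and the cases' lid patch (195,265). None of them has a copper top with a green edge. The lamp is at top (515,228), beyond the ledge's right end (-y), and the rail is on the upper side (+x).

```bash
cat > h.py <<'E'
from rig import *
import cv2, numpy as np
def ray(n,uv):
    m=camera_model(n); K=np.array([[m['fx'],0,m['cx']],[0,m['fy'],m['cy']],[0,0,1.]])
    p=cv2.undistortPoints(np.float64(uv).reshape(-1,1,2),K,np.array([m['k1'],0,0,0,0.])).reshape(-1,2)
    T=m['world_from_camera']; d=np.c_[p[:,0],-p[:,1],-np.ones(len(p))]@T[:3,:3].T
    return T[:3,3],d
def plane(n,uv,z):
    o,d=ray(n,uv); return o+d*((z-o[2])/d[:,2])[:,None]
def tri(a,b):
    o1,d1=ray("scene",a);o2,d2=ray("top",b);R=[]
    for x,y in zip(d1,d2):
        s=np.linalg.lstsq(np.c_[x,-y],o2-o1,rcond=None)[0]; R.append((o1+x*s[0]+o2+y*s[1])/2)
    return np.array(R)
def box(img,roi,kind):
    x0,y0,x1,y1=roi; h=cv2.cvtColor(img,cv2.COLOR_BGR2HSV)[y0:y1,x0:x1]; H,S,V=[h[...,i].astype(int) for i in range(3)]
    m={'blank':(S>90)&(V>40)&((H<90)),'ledge':(V>140)&(S<60)|((S>90)&(V>40)&(H<90)),'copper':(S>90)&(V>60)&(H<20)}[kind]
    m=cv2.morphologyEx(m.astype(np.uint8),cv2.MORPH_OPEN,np.ones((3,3)))
    c=max(cv2.findContours(m,0,cv2.CHAIN_APPROX_NONE)[0],key=cv2.contourArea)
    return c.reshape(-1,2)+[x0,y0]
def quad(c):
    h=cv2.convexHull(c.astype(np.int32)); e=1
    while True:
        q=cv2.approxPolyDP(h,e,True)
        if len(q)<=4: return q.reshape(-1,2).astype(float)
        e+=.5
E
python3 - <<'E'
from h import *
np.set_printoptions(precision=1,suppress=True)
t=cv2.imread("pics/top0.png");s=cv2.imread("pics/scene0.png")
for k,rt,rs in (('blank',(330,200,425,295),(215,212,310,270)),('ledge',(262,180,460,308),(175,200,380,310))):
    qt=quad(box(t,rt,k)); qs=quad(box(s,rs,k)); print(k,'top',qt.tolist(),'scene',qs.tolist())
    print(plane("top",qt,68 if k=='blank' else 60)); print(plane("scene",qs,68 if k=='blank' else 60))
L=[[278,298],[447,286]]
print('rail/other top z75',plane("top",[[270,209],[440,196],[269,202],[440,189]],75),'lamp',plane("top",[[522,224]],92),'driver',plane("top",[[349,322],[437,325]],10))
c=np.vstack([cv2.resize(t[180:310,260:460],None,fx=3.8,fy=3.8)])
cv2.imwrite("pics/crop.png",c)
E
```

```text
blank top [[401.0, 213.0], [411.0, 272.0], [351.0, 281.0], [342.0, 222.0]] scene [[225.0, 249.0], [247.0, 216.0], [298.0, 227.0], [281.0, 262.0]]
[[ 628.2 -113.7   68. ]
 [ 524.8 -129.4   68. ]
 [ 508.4  -25.9   68. ]
 [ 611.1  -10.2   68. ]]
[[ 623.1 -114.2   68. ]
 [ 527.  -128.8   68. ]
 [ 515.7  -28.9   68. ]
 [ 611.1  -10.7   68. ]]
ledge top [[438.0, 199.0], [448.0, 284.0], [277.0, 298.0], [272.0, 211.0]] scene [[379.0, 266.0], [175.0, 248.0], [175.0, 200.0], [356.0, 200.0]]
[[ 655.7 -181.3   60. ]
 [ 505.2 -194.8   60. ]
 [ 478.5  101.2   60. ]
 [ 631.   113.3   60. ]]
[[ 541.8  138.1   60. ]
 [ 650.8 -200.9   60. ]
 [ 534.2 -287.5   60. ]
 [ 386.    27.9   60. ]]
rail/other top z75 [[ 631.5  115.4   75. ]
 [ 657.7 -181.2   75. ]
 [ 643.9  117.4   75. ]
 [ 670.3 -181.5   75. ]] lamp [[ 606.5 -314.8   92. ]] driver [[ 437.2  -26.3   10. ]
 [ 433.3 -186.1   10. ]]
```

View pics/crop.png

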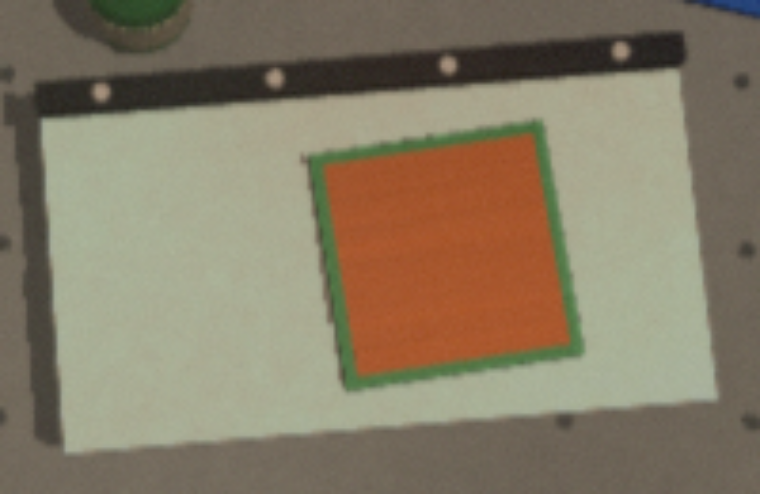

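The crop confirms the choice: copper top with a green rim, about 4° askew to the rail and about 25 mm off it. The -y end of the ledge is the one nearest the lamp. I'll check the heights by two views and close the fingers while turning the tool parallel to the ledge.

```bash
python3 - <<'E'
from h import *
np.set_printoptions(precision=1,suppress=True)
a=[[225.0, 249.0], [247.0, 216.0], [298.0, 227.0], [281.0, 262.0]];b=[[401.0, 213.0], [411.0, 272.0], [351.0, 281.0], [342.0, 222.0]]
print(tri(a,b)); print(tri([[373,239],[227,207]],[[277,298],[448,284]]))
E
python3 -m crank '[[[0,0,0,0,0,-0.81,0],[0,0,0,0,0,-0.81,0],[0,0,0,0,0,-0.81,0],[0,0,0,0,0,-0.81,0],[-0.4,-1,0,0,0,0,0],[-0.4,-1,0,0,0,0,0],[-0.4,-1,0,0,0,0,0],[-0.4,-1,0,0,0,0,0]]]' 20
```

```text
[[ 627.  -112.2   71.9]
 [ 525.  -130.    66.2]
 [ 509.9  -28.8   63.6]
 [ 611.2  -10.4   68.2]]
[[ 478.5  101.3   58.3]
 [ 503.9 -193.3   53.5]]
time_s: 0.9
eef_pos: [235.3, 393.8, 231.0]
ee_rot: [-0.0, -0.045, 0.999, -0.0]
force: [0.2, -0.0, 0.4]
grip_width: 0.001
grip_force: 0.0
```

```bash
python3 -m crank '[[[-0.42,-0.98,0,0,0,0,0],[-0.42,-0.98,0,0,0,0,0],[-0.42,-0.98,0,0,0,0,0],[-0.42,-0.98,0,0,0,0,0],[-0.42,-0.98,0,0,0,0,0],[-0.42,-0.98,0,0,0,0,0],[-0.42,-0.98,0,0,0,0,0],[-0.42,-0.98,0,0,0,0,0]]]'
python3 -m crank '[[[-0.42,-0.98,0,0,0,0,0],[-0.42,-0.98,0,0,0,0,0],[-0.42,-0.98,0,0,0,0,0],[-0.42,-0.98,0,0,0,0,0],[-0.42,-0.98,0,0,0,0,0],[-0.42,-0.98,0,0,0,0,0],[-0.42,-0.98,0,0,0,0,0],[-0.42,-0.98,0,0,0,0,0]]]'
python3 -m crank '[[[-0.42,-0.98,0.5,0,0,0,0],[-0.42,-0.98,0.5,0,0,0,0],[-0.42,-0.98,0.5,0,0,0,0],[-0.42,-0.98,0.5,0,0,0,0],[0,0,0.6,0,0,0,0],[0,0,0.6,0,0,0,0],[0,0,0.6,0,0,0,0],[0,0,0,0,0,0,0]]]'
```

```text
time_s: 1.7
eef_pos: [336.6, 206.1, 231.2]
ee_rot: [-0.0, -0.045, 0.999, -0.0]
force: [0.3, 0.6, -0.7]
grip_width: 0.002
grip_force: 0.0
time_s: 2.5
eef_pos: [437.8, 18.4, 231.1]
ee_rot: [-0.0, -0.045, 0.999, 0.0]
force: [0.3, -0.5, -0.9]
grip_width: 0.001
grip_force: 0.0
time_s: 3.3
eef_pos: [487.1, -74.1, 134.5]
ee_rot: [-0.002, -0.045, 0.999, 0.001]
force: [0.5, -0.3, -0.1]
grip_width: -0.0
grip_force: 0.0
```

```bash
python3 -m crank '[[[0,0,0.6,0,0,0,0],[0,0,0.6,0,0,0,0],[0,0,0.6,0,0,0,0],[0,0,0.5,0,0,0,0],[0,0,0.3,0,0,0,0],[0,0,0.2,0,0,0,0],[0,0,0,0,0,0,0],[0,0,0,0,0,0,0]]]'
python3 - <<'E'
from h import *
t=capture("top");cv2.imwrite("pics/t1.png",cv2.resize(t[150:340,240:480],None,fx=3,fy=3))
E
```

```text
time_s: 4.1
eef_pos: [488.4, -74.5, 66.7]
ee_rot: [0.0, -0.045, 0.999, -0.0]
force: [-0.5, -0.3, -0.1]
grip_width: -0.006
grip_force: 0.0
```

View pics/t1.png

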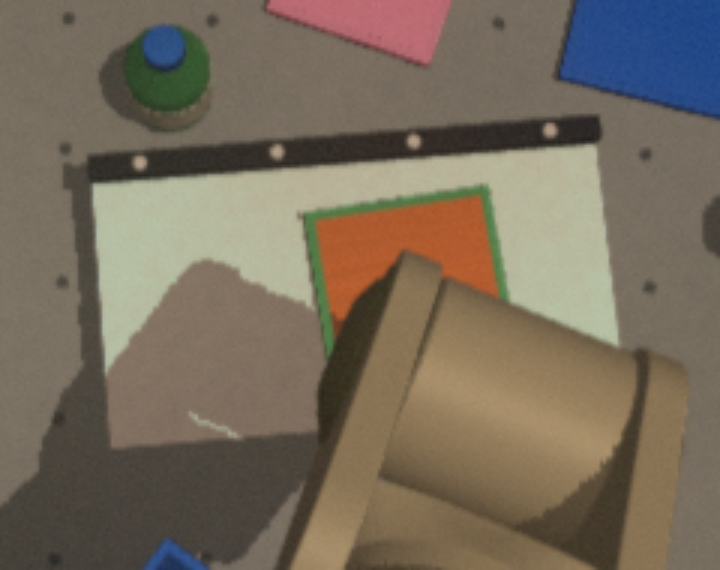

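The arm hides the front of the blank. The blank hasn't moved, and the tool is in front of it. Now I lower a little and push slowly towards the rail.

```bash
python3 -m crank '[[[0,0,0.12,0,0,0,0],[0,0,0,0,0,0,0],[-0.2,0,0,0,0,0,0],[-0.2,0,0,0,0,0,0],[-0.2,0,0,0,0,0,0],[-0.15,0,0,0,0,0,0],[-0.15,0,0,0,0,0,0],[0,0,0,0,0,0,0]]]'
python3 -m crank '[[[-0.1,0,0,0,0,0,0],[-0.1,0,0,0,0,0,0],[-0.1,0,0,0,0,0,0],[-0.1,0,0,0,0,0,0],[0,0,0,0,0,0,0],[0,0,0,0,0,0,0],[0,0,0,0,0,0,0],[0,0,0,0,0,0,0]]]'
```

```text
time_s: 4.95
eef_pos: [511.0, -72.4, 63.3]
ee_rot: [0.0, -0.045, 0.999, -0.0]
force: [0.5, 0.4, 0.2]
grip_width: 0.003
grip_force: 0.0
time_s: 5.75
eef_pos: [520.5, -71.6, 63.4]
ee_rot: [0.0, -0.045, 0.999, -0.0]
force: [0.7, -0.5, -0.1]
grip_width: 0.003
grip_force: 0.0
```

```bash
cat > look.py <<'E'
import sys
from h import *
np.set_printoptions(precision=1,suppress=True)
t=capture("top");s=capture("scene")
cv2.imwrite(f"pics/{sys.argv[1]}.png",np.vstack([cv2.resize(t[180:310,260:460],None,fx=2,fy=2),cv2.resize(s[190:320,170:370],None,fx=2,fy=2)]))
E
python3 look.py p2
```

```text
(no output)
```

View pics/p2.png

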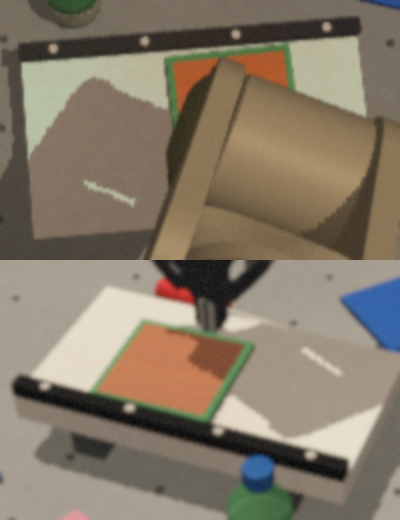

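The blank moves along with the fingertips, its back edge now about 4–8 mm from the rail. I push on until the force rises.

```bash
python3 -m crank '[[[-0.1,0,0,0,0,0,0],[-0.1,0,0,0,0,0,0],[-0.06,0,0,0,0,0,0],[0,0,0,0,0,0,0],[0,0,0,0,0,0,0],[0,0,0,0,0,0,0],[0,0,0,0,0,0,0],[0,0,0,0,0,0,0]]]'
python3 -m crank '[[[-0.04,0,0,0,0,0,0],[-0.04,0,0,0,0,0,0],[0,0,0,0,0,0,0],[0,0,0,0,0,0,0],[0,0,0,0,0,0,0],[0,0,0,0,0,0,0],[0,0,0,0,0,0,0],[0,0,0,0,0,0,0]]]'
```

```text
time_s: 6.65
eef_pos: [525.3, -70.7, 63.1]
ee_rot: [-0.003, -0.045, 0.999, 0.0]
force: [-11.6, 0.2, 7.0]
grip_width: 0.002
grip_force: 5.6
time_s: 7.45
eef_pos: [525.6, -70.3, 63.0]
ee_rot: [-0.005, -0.045, 0.999, 0.001]
force: [-21.0, -0.1, 13.0]
grip_width: 0.001
grip_force: 10.3
```

The blank is seated on the rail (21 N). Next: back off, lift, and go round to its +y side.

```bash
python3 -m crank '[[[0.2,0,0,0,0,0,0],[0.4,0,0,0,0,0,0],[0,0,-0.8,0,0,0,0],[0,0,-0.8,0,0,0,0],[0,0.8,0,0,0,0,0],[0,0.8,0,0,0,0,0],[0,0.8,0,0,0,0,0],[0,0.8,0,0,0,0,0]]]'
python3 -m crank '[[[-0.7,0,0,0,0,0,0],[-0.7,0,0,0,0,0,0],[-0.7,0,0,0,0,0,0],[-0.7,0,0,0,0,0,0],[-0.5,0,0,0,0,0,0],[0,0,0,0,0,0,0],[0,0,0.3,0,0,0,0],[0,0,0.3,0,0,0,0]]]'
python3 look.py p3
```

```text
time_s: 8.25
eef_pos: [506.6, 8.2, 103.4]
ee_rot: [0.0, -0.045, 0.999, -0.0]
force: [1.1, -0.4, 0.3]
grip_width: 0.004
grip_force: 0.0
time_s: 9.05
eef_pos: [588.3, 14.9, 87.7]
ee_rot: [-0.0, -0.045, 0.999, 0.0]
force: [0.3, 0.2, -1.1]
grip_width: -0.0
grip_force: 0.0
```

View pics/p3.png

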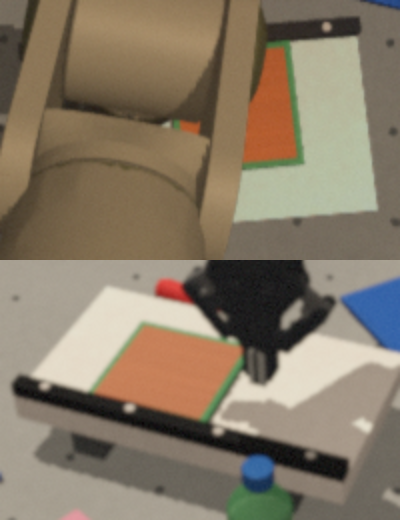

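The blank lies flush at the rail, and the fingers hang just beyond its +y edge (scene crop (260,365)), clear of it. I measure where it is.

```bash
cat > led.py <<'E'
from h import *
np.set_printoptions(precision=1,suppress=True)
a=.0885;C=np.array([575.8,-39.2]);R=np.array([[np.cos(a),np.sin(a)],[-np.sin(a),np.cos(a)]])
def L(p): return (np.asarray(p)[:,:2]-C)@R.T
if __name__=="__main__":
    print('top edge',L(plane("top",[[405.5,201],[411.5,262]],68)))
    s=capture("scene"); q=quad(box(s,(190,195,320,300),'blank')); print(q.tolist()); print(L(plane("scene",q,68)),'tcp',L([sense()['eef_pos']]),sense()['eef_pos'])
E
python3 led.py
```

```text
top edge [[ 66.3 -89. ]
 [-41.6 -88.1]]
[[217.0, 255.0], [241.0, 223.0], [291.0, 233.0], [270.0, 269.0]]
[[ 59.1 -84.3]
 [-34.1 -85.9]
 [-39.   10.5]
 [ 59.9  15.2]] tcp [[17.2 52.8]] [588.3  14.9  87.6]
```

```bash
python3 -m crank '[[[0,0,0.4,0,0,0,0],[0,0,0.4,0,0,0,0],[0,0,0.17,0,0,0,0],[0,0,0,0,0,0,0],[0,-0.2,0,0,0,0,0],[0,-0.2,0,0,0,0,0],[0,-0.2,0,0,0,0,0],[0,-0.2,0,0,0,0,0]]]'
python3 -m crank '[[[-0.01,-0.25,0,0,0,0,0],[-0.01,-0.25,0,0,0,0,0],[-0.01,-0.25,0,0,0,0,0],[-0.01,-0.25,0,0,0,0,0],[-0.01,-0.25,0,0,0,0,0],[-0.01,-0.25,0,0,0,0,0],[-0.01,-0.25,0,0,0,0,0],[-0.01,-0.2,0,0,0,0,0]]]'
python3 -m crank '[[[-0.01,-0.2,0,0,0,0,0],[-0.01,-0.2,0,0,0,0,0],[-0.01,-0.2,0,0,0,0,0],[-0.01,-0.2,0,0,0,0,0],[-0.01,-0.2,0,0,0,0,0],[0,-0.1,0,0,0,0,0],[0,0,0,0,0,0,0],[0,0,0,0,0,0,0]]]'
python3 look.py p4; python3 led.py
```

```text
time_s: 10.0
eef_pos: [591.0, -5.6, 64.3]
ee_rot: [0.0, -0.045, 0.999, -0.0]
force: [0.5, 0.4, -0.7]
grip_width: -0.003
grip_force: 0.0
time_s: 10.8
eef_pos: [596.8, -53.5, 64.0]
ee_rot: [-0.001, -0.045, 0.999, 0.0]
force: [-4.0, 6.2, 3.7]
grip_width: 0.002
grip_force: 3.0
time_s: 11.6
eef_pos: [601.2, -81.0, 64.2]
ee_rot: [0.0, -0.045, 0.999, -0.0]
force: [-0.4, -0.0, -1.2]
grip_width: -0.002
grip_force: 0.0
top edge [[ 66.3 -89. ]
 [-41.6 -88.1]]
[[206.0, 215.0], [237.0, 230.0], [231.0, 260.0], [190.0, 249.0]]
[[ -33.2 -157.5]
 [ -13.4  -83.4]
 [  62.3  -55.9]
 [  61.4 -135.6]] tcp [[ 21.5 -43.5]] [601.  -80.7  64.2]
```

View pics/p4.png

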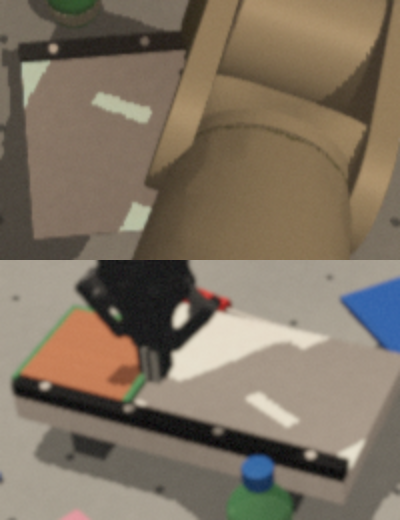

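The blank is still flush on the rail and sliding as expected. Its +y edge is near y_L = -52, and the goal is -77. I push about 22 mm more, then retreat and measure.

```bash
python3 -m crank '[[[0,-0.2,0,0,0,0,0],[0,-0.2,0,0,0,0,0],[0,-0.2,0,0,0,0,0],[0,-0.2,0,0,0,0,0],[0,-0.08,0,0,0,0,0],[0,0,0,0,0,0,0],[0,0.3,0,0,0,0,0],[0,0.5,0,0,0,0,0]]]'
python3 -m crank '[[[0,0.6,0,0,0,0,0],[0,0.4,-0.6,0,0,0,0],[0,0.4,-0.8,0,0,0,0],[0,1,-0.8,0,0,0,0],[0,1,0,0,0,0,0],[0,1,0,0,0,0,0],[0,1,0,0,0,0,0],[0,1,0,0,0,0,0]]]'
python3 look.py p5
python3 - <<'E'
from led import *
t=capture("top");s=capture("scene")
q=quad(box(s,(150,180,320,300),'blank')); print('scene',L(plane("scene",q,68)))
q=quad(box(t,(330,175,490,295),'blank')); print('top',q.tolist(),L(plane("top",q,68)))
E
```

```text
time_s: 12.55
eef_pos: [600.9, -82.3, 63.9]
ee_rot: [-0.0, -0.044, 0.999, -0.0]
force: [0.1, -0.1, -0.3]
grip_width: 0.001
grip_force: 0.0
time_s: 13.35
eef_pos: [586.6, 78.6, 120.4]
ee_rot: [0.001, -0.045, 0.999, -0.0]
force: [0.8, 0.2, -0.5]
grip_width: 0.0
grip_force: 0.0
scene [[  51.8 -179.6]
 [ -35.5 -177.8]
 [ -35.3  -82.5]
 [  63.1  -80.2]]
top [[457.0, 197.0], [463.0, 257.0], [402.0, 261.0], [397.0, 200.0]] [[  66.4 -180.3]
 [ -40.  -178. ]
 [ -38.6  -71.9]
 [  69.3  -74.2]]
```

View pics/p5.png

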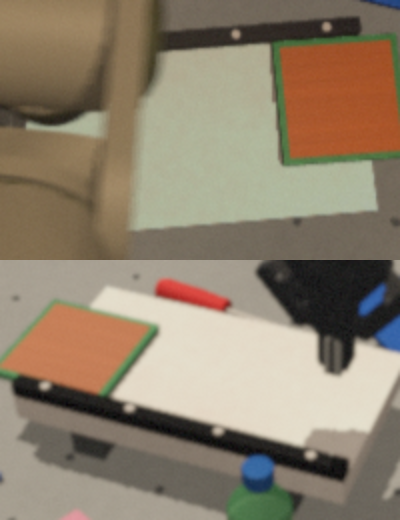

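The blank sticks out about 31 mm and is about 1° off the rail at its leading corner (top crop (400,37)). I'll push about 5 mm more with contact on the front half, which also turns it back to the rail, and then reseat it from the front.

```bash
python3 -m crank '[[[0.17,-1,0,0,0,0,0],[0.17,-1,0,0,0,0,0],[0.17,-1,0,0,0,0,0],[0.17,-1,0,0,0,0,0],[0.17,-1,0,0,0,0,0],[0,0,0.75,0,0,0,0],[0,0,0.75,0,0,0,0],[0,0,0.75,0,0,0,0]]]'
python3 -m crank '[[[0,0,0,0,0,0,0],[0,-0.5,0,0,0,0,0],[0,-0.5,0,0,0,0,0],[0,-0.4,0,0,0,0,0],[0,-0.2,0,0,0,0,0],[0,-0.2,0,0,0,0,0],[0,-0.2,0,0,0,0,0],[0,0,0,0,0,0,0]]]'
python3 -c "
from led import *
print(L([sense()['eef_pos']]))"
```

```text
time_s: 14.35
eef_pos: [576.8, -50.9, 62.7]
ee_rot: [0.0, -0.044, 0.999, -0.0]
force: [0.6, 0.1, -0.8]
grip_width: -0.002
grip_force: 0.0
time_s: 15.15
eef_pos: [581.3, -99.9, 62.8]
ee_rot: [0.0, -0.045, 0.999, -0.0]
force: [0.0, -0.3, 0.0]
grip_width: 0.0
grip_force: 0.0
[[  0.1 -61. ]]
```

```bash
python3 -m crank '[[[0,-0.1,0,0,0,0,0],[0,-0.1,0,0,0,0,0],[0,-0.1,0,0,0,0,0],[0,-0.1,0,0,0,0,0],[0,0,0,0,0,0,0],[0,0.4,0,0,0,0,0],[0,0.4,0,0,0,0,0],[0,0,-0.8,0,0,0,0]]]'
python3 -m crank '[[[0,0,-0.8,0,0,0,0],[0.75,0,0,0,0,0,0],[0.75,0,0,0,0,0,0],[0.75,0,0,0,0,0,0],[0.75,-0.7,0,0,0,0,0],[0,-0.9,0,0,0,0,0],[0,-0.9,0,0,0,0,0],[0,-0.9,0,0,0,0,0]]]'
python3 -m crank '[[[0,0,0,0,0,0,0],[0,0,0.7,0,0,0,0],[0,0,0.7,0,0,0,0],[0,0,0.17,0,0,0,0],[0,0,0,0,0,0,0],[-0.2,0,0,0,0,0,0],[-0.2,0,0,0,0,0,0],[0,0,0,0,0,0,0]]]'
python3 -c "
from led import *
print(L([sense()['eef_pos']]))"
```

```text
time_s: 15.95
eef_pos: [578.8, -87.2, 80.8]
ee_rot: [-0.002, -0.045, 0.999, 0.001]
force: [0.1, -0.5, 0.2]
grip_width: 0.003
grip_force: 0.0
time_s: 16.75
eef_pos: [513.3, -180.9, 103.0]
ee_rot: [0.0, -0.045, 0.999, -0.0]
force: [0.3, -0.0, 0.6]
grip_width: -0.003
grip_force: 0.0
time_s: 17.55
eef_pos: [524.2, -180.0, 64.2]
ee_rot: [0.001, -0.045, 0.999, -0.0]
force: [-0.4, 0.4, -0.6]
grip_width: 0.0
grip_force: 0.0
[[ -63.9 -135.7]]
```

```bash
python3 -m crank '[[[-0.1,0,0,0,0,0,0],[-0.1,0,0,0,0,0,0],[-0.1,0,0,0,0,0,0],[-0.05,0,0,0,0,0,0],[-0.05,0,0,0,0,0,0],[0,0,0,0,0,0,0],[0,0,0,0,0,0,0],[0,0,0,0,0,0,0]]]'
```

```text
time_s: 18.35
eef_pos: [533.1, -179.1, 63.6]
ee_rot: [-0.0, -0.045, 0.999, -0.0]
force: [-0.6, 0.0, 0.2]
grip_width: -0.002
grip_force: 0.0
```

```bash
python3 -m crank '[[[-0.05,0,0,0,0,0,0],[-0.05,0,0,0,0,0,0],[-0.03,0,0,0,0,0,0],[0,0,0,0,0,0,0],[0,0,0,0,0,0,0],[0,0,0,0,0,0,0],[0,0,0,0,0,0,0],[0,0,0,0,0,0,0]]]'
```

```text
time_s: 19.15
eef_pos: [535.7, -178.8, 63.5]
ee_rot: [-0.001, -0.045, 0.999, 0.0]
force: [-5.4, -0.2, 1.5]
grip_width: 0.002
grip_force: 2.5
```

```bash
python3 -m crank '[[[-0.04,0,0,0,0,0,0],[-0.03,0,0,0,0,0,0],[0,0,0,0,0,0,0],[0,0,0,0,0,0,0],[0,0,0,0,0,0,0],[0,0,0,0,0,0,0],[0,0,0,0,0,0,0],[0,0,0,0,0,0,0]]]'
python3 -m crank '[[[0.1,0,0,0,0,0,0],[0.3,0,0,0,0,0,0],[0.5,0,0,0,0,0,0],[0,0,-0.8,0,0,0,0],[0,0,-1,0,0,0,0],[0,0,-1,0,0,0,0],[0,0.5,-1,0,0,0,0],[0,1,-1,0,0,0,0]]]'
python3 -m crank '[[[0,1,0,0,0,0,0],[0,1,0,0,0,0,0],[0,1,0,0,0,0,0],[0,1,0,0,0,0,0],[0,1,0,0,0,0,0],[0,1,0,0,0,0,0],[0,1,0,0,0,0,0],[0,1,0,0,0,0,0]]]'
python3 -m crank '[[[0,1,0,0,0,0,0],[0,1,0,0,0,0,0],[0,1,0,0,0,0,0],[0,1,0,0,0,0,0],[0,1,0,0,0,0,0],[0,0,0,0,0,0,0],[0,0,0,0,0,0,0],[0,0,0,0,0,0,0]]]'
python3 - <<'E'
from led import *
t=capture("top");s=capture("scene")
q=quad(box(s,(150,180,320,300),'blank')); print('scene',L(plane("scene",q,68)))
q=quad(box(t,(330,175,490,295),'blank')); print('top',q.tolist(),L(plane("top",q,68)))
q=quad(box(t,(262,180,480,308),'ledge')); print('ledge',q.tolist(),L(plane("top",q,60)))
cv2.imwrite("pics/p6.png",np.vstack([cv2.resize(t[150:350,140:560],(798,380)),cv2.resize(s[180:290,160:560],(798,219))]))
E
```

```text
time_s: 19.95
eef_pos: [536.0, -178.8, 63.4]
ee_rot: [-0.003, -0.045, 0.999, 0.0]
force: [-14.3, -1.2, 7.3]
grip_width: 0.0
grip_force: 7.1
time_s: 20.75
eef_pos: [512.1, -143.8, 184.4]
ee_rot: [0.0, -0.044, 0.999, -0.0]
force: [-0.5, -0.8, 0.2]
grip_width: 0.001
grip_force: 0.0
time_s: 21.55
eef_pos: [494.1, 56.9, 183.5]
ee_rot: [0.0, -0.045, 0.999, 0.0]
force: [0.3, 0.8, 0.1]
grip_width: 0.001
grip_force: 0.0
time_s: 22.35
eef_pos: [483.4, 179.7, 183.5]
ee_rot: [0.0, -0.044, 0.999, -0.0]
force: [-0.2, -0.3, 0.2]
grip_width: 0.006
grip_force: 0.0
scene [[  56.  -183.1]
 [ -33.6 -183. ]
 [ -36.7  -87.2]
 [  59.1  -76.6]]
top [[458.0, 196.0], [466.0, 256.0], [405.0, 261.0], [399.0, 200.0]] [[  68.  -182.3]
 [ -38.7 -183.4]
 [ -39.   -77. ]
 [  69.   -77.7]]
ledge [[459.0, 197.0], [448.0, 284.0], [277.0, 298.0], [272.0, 211.0]] [[  67.7 -186.3]
 [ -84.1 -148.8]
 [ -84.6  148.5]
 [  68.5  147. ]]
```

View pics/p6.png

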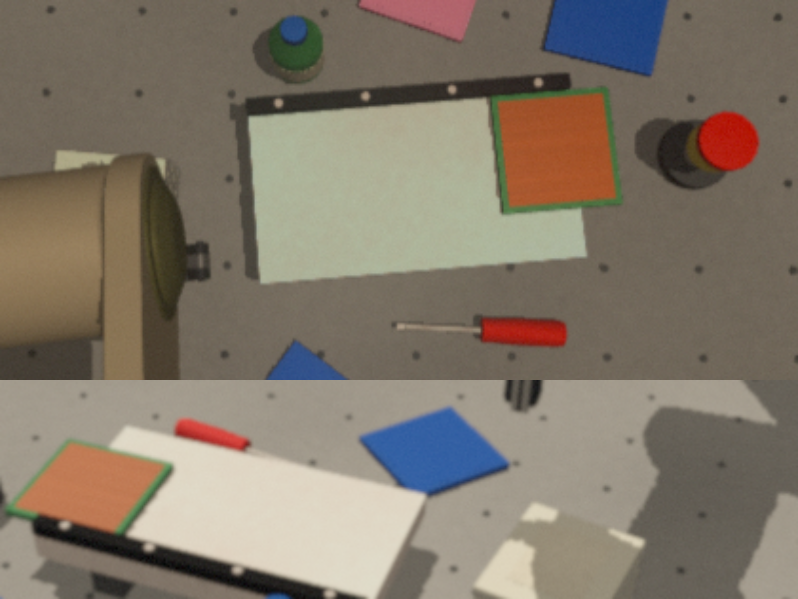

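The blank is parallel to the rail and flush against it, with about 35 mm (a third) beyond the lamp end. The lamp, cases, bottle and driver stand where they were, and the gripper is clear. Handing in.

```bash
python3 -c "
from rig import *
print(finish_job())"
```

```text
the job is handed in; nothing more can be done
None
```

The job is handed in: the copper-topped blank sits flush against the rail with about 35 mm (roughly a third) over the lamp end, it was only pushed with the fingertips, and the other items look unmoved in the last pictures.

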